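Hold the spindle lock through the guard window for a wheel change

TASK

The felt polishing wheel is to be changed: draw the orange-handled lock bar up out of the tool rack, pass its blade down through the yellow-collared window on top of the spindle's lock housing, and push the spring-loaded lock pawl inside all the way down. Finish while still gripping the bar and keeping the lock fully pressed, because a colleague then undoes the wheel nut. Leave the green-handled bar in the rack and the other things on the bench where they are.

Things in the scene. Friction and masses are not known exactly. Their poses are not given: they have to be found in the camera images.
- lock_bar: The tool: flat steel bar with ORANGE grip, loose, 0.1-0.2 kg, upright. Origin: blade's bottom end (tip), 15 mm over the bench at first; z up the bar, y blade width, x thickness. Blade 20 (y) x 6 (x) mm up to z = 85 mm (lowest 6 mm: 16 x 4); black shoulder 42 x 20 mm at z = 85-91, hanging on the rack; grip 28 (y) x 16 (x) mm at z = 91-153; cap to 159. Pinch the grip across x.
- lock_bar_grip (a point): Point in the middle of the orange grip of the lock bar, 122 mm above its tip; axes as the lock bar's.
- drift_bar: Drift bar, not to be used: same shape, GREEN grip, blade 28 x 11 mm, too big for the window. Hangs in the rack's other slot. Origin and axes as the lock bar's.
- rack: Wooden tool rack, 220 (y) x 70 (x) mm, 100 mm tall, fixed. Origin: centre of its underside, z up. The bars hang in slots (32 mm along y, 14 along x) in its upper board at y = +62 mm and y = 0; which bar is in which slot varies. A blue screwdriver is fixed upright at y = -62 mm, reaching 192 mm high.
- spindle: Green bench polishing spindle, 140 (x) x 290 (y) mm, fixed. Origin: centre of its underside, z up, its clear front towards -x. Motor at +y, top at z = 110 mm; at -y the lock housing (108 x 68 mm, centre x = 0, y = -74 mm, top z = 128 mm), then the grey felt wheel with its nut. On the housing stands the window's yellow collar.
- window (a point): Centre of the window's mouth, 142 mm over the bench; axes as the spindle's: z up, long side along y. Opening 22 (y) x 8 (x) mm, 2 mm more than the blade each way, with straight walls from 5 to 18 mm below this point; above them lips leaning out at 45 degrees widen it by some 5 mm on every side. It leads straight down to the pawl's pad.
- pawl_pad (a point): Centre of the top of the lock pawl's brass pad (30 x 22 mm), straight under the window: 42 mm below its mouth when released, 10.5 mm lower when fully pressed. It moves with the pawl.
- pawl (a joint): Angle of the lock pawl (rad): 0 released, 0.18 fully pressed at its stop, its tooth in the notch of the lock ring. Pushing the pad down 1 mm turns it by 0.017. Its spring takes about 5 N at the pad to start and 12 N when fully pressed, and lifts the pawl again when let go.
- nut_tub: Small white parts tub with a red lid, 52 mm across, 33 mm tall: a bystander. Origin: centre of its underside.
- tape_roll: Roll of blue tape, 66 mm across, 19 mm tall: a bystander. Origin: centre of its underside.
- tape_measure: Yellow tape measure standing on edge, 26 x 74 x 74 mm: a bystander. Origin: centre of its underside.
- clamp: Small G clamp lying flat, 87 x 100 x 18 mm: a bystander. Origin: centre of its underside.
- loose_wrench_b: Small combination wrench lying flat, 157 x 25 x 7 mm: a bystander. Origin: centre of its underside.
Mind the look-alikes: they are no part of the job. What is shaped like the lock_bar but blue or white is not meant.

How it is judged:
By the outcome, as a careful person would: the job done as asked, in the order asked, and still so for the second after the job is handed in, while the arm keeps its last pose, push and grip.
It also fails if it takes over 45 s, if anything falls off the work surface, if the arm or the gripper's body presses on something with over 40 N, if the wrist force passes 120 N, or if a joint passes its speed limit or range.

ROBOT

A 6-joint arm with a two-finger parallel gripper is mounted at the origin on a cart in front of the work surface, level with it; the furniture and walls round the work are solid. World frame = base frame: x ahead of the robot, y to its left, z up, the work surface at z = 0. Lengths are in m, angles in rad, forces in N, time in s.
With the tool pointing down it reaches from about 0.325 to 0.775 m from the base axis. Payload 5.5 kg.
Tool frame: the origin (TCP) lies between the finger pads; the fingertips stand 8 mm ahead of it and the grasp point (between the pads) lies 11 mm behind it (tcp_to_tips is the distance from the TCP to the fingertips, in m); z points along the fingers, y is the line along which they close (so a half turn about z gives the same grasp; the last joint's range is limited). The gripper opens to 88 mm and grips with 3 to 60 N. Pads are 20 mm wide; open, the fingers measure 115 mm over their backs; the gripper's body (75 mm by 178 mm) begins 61 mm behind the grasp point.
Start: joints at [-1.377, 0.091, 1.231, -0, 1.82, -0.057], TCP at [0.149, -0.581, 0.231] pointing down, gripper open.
Joint ranges: [-2.87, 2.87], [-0.86, 2.18], [0.17, 2.46], [-1.51, 4.65], [0.06, 2.69], [-2.65, 2.65]. Speed limits (rad/s): [2.57, 2.57, 3.01, 3.14, 3.14, 3.14].

INTERFACE

Orientations are given as a unit quaternion [w, x, y, z].
In Python, from bench import * gives the robot as it stands. Calls block until the motion is done:
- move_to(position, orientation): joint-space move of the TCP to a pose.
- move_l(position, speed=0.15, orientation=None): straight line of the TCP; orientation=None keeps the orientation; speed is the mean speed in m/s.
- movej(angles): joint-space move.
- gripper_open() and close(): open the fingers fully, or close them until they stop; the grip force is fixed at half the most.
- hold(seconds).
- inverse_kinematics(position, orientation): joint angles nearest the present ones, or None.
- state(): the state.
- get_image(name): name is "scene" or "top"; returns a dict with "frame" (384x512x3 uint8, blue, green, red), "depth" (384x512 float32, m along the optical axis (not along the pixel's ray), 0 where there is no reading), "camera_matrix" (3x3 intrinsics, pixels), "view" (4x4, takes a point from world to camera coordinates). Camera axes: x right, y up, looking along -z (the intrinsics and any distortion apply to the point x, -y, -z); pixel columns grow to the right and rows downward; lengths in m; the calibration is good to about 2 mm. A picture is of the moment at which its call begins.
A pose or a line that the arm cannot do raises IKError and nothing moves.
- job_done(): hands the job in; it is judged then, once.
The state is a dict: "time": time; "joint_pos": joint angles; "dq": joint speeds; "joint_torque": joint torques, N m; "ee_pos": TCP position; "ee_rot": TCP orientation; "ft_force": force on the tool from outside, world axes, zero at the start; "moment": the same for the moment, N m; "finger_gap": finger opening in m; "finger_force": force on a finger pad.
Only numpy, scipy, OpenCV 4.12 (cv2) and the standard library are available. Lean on these libraries where they do the work, as an engineer would, in place of code of your own. Each camera call takes 0.05 s, during which the arm holds its last target. There are 200 camera calls.

## Working session

There is one attempt and no reset: what is moved stays moved. The work goes in short steps, each a Python script; the robot and the scene stay as the last script left them, time stands still between calls to the robot, and variables do not carry over. Pictures are saved under pics/ and viewed, at most 10 in all, crops included, and the job is handed in when it is done.

```bash
mkdir -p pics; ls
cat > h.py <<'E'
import numpy as np, cv2
def pt(im,u,v,d=None):
    K=im["camera_matrix"]; d=im["depth"][int(round(v)),int(round(u))] if d is None else d
    p=np.array([(u-K[0,2])/K[0,0]*d,-(v-K[1,2])/K[1,1]*d,-d,1])
    return (np.linalg.inv(im["view"])@p)[:3]
def ptz(im,u,v,z):
    "intersect pixel ray with plane at height z"
    c=np.linalg.inv(im["view"])[:3,3]; p=pt(im,u,v,1.0); return c+(p-c)*(z-c[2])/(p[2]-c[2])
def cloud(im):
    v,u=np.mgrid[:384,:512]; K=im["camera_matrix"]; d=im["depth"]
    p=np.stack([(u-K[0,2])/K[0,0]*d,-(v-K[1,2])/K[1,1]*d,-d,np.ones_like(d)],-1)
    return (p@np.linalg.inv(im["view"]).T)[...,:3]
E
python3 - <<'E'
from bench import *; import cv2,pickle
for n in("scene","top"):
    im=get_image(n); pickle.dump(im,open(n+".pkl","wb")); print(im.keys(),im["camera_matrix"],im["view"])
    cv2.imwrite(f"pics/{n}0.png",cv2.resize(im["frame"],(800,600),interpolation=cv2.INTER_CUBIC))
print(state())
E
```

```text
pics
dict_keys(['frame', 'depth', 'camera_matrix', 'view']) [[449.33451004   0.         264.38823108]
 [  0.         449.33451004 188.09739846]
 [  0.           0.           1.        ]] [[-0.60959766 -0.7924115  -0.02178752  0.37429453]
 [ 0.33693448 -0.28388452  0.89771083 -0.26466317]
 [-0.71754153  0.53990146  0.4400461  -1.23524422]
 [ 0.          0.          0.          1.        ]]
dict_keys(['frame', 'depth', 'camera_matrix', 'view']) [[495.00596176   0.         255.54534254]
 [  0.         495.00596176 193.72105244]
 [  0.           0.           1.        ]] [[-0.27860652 -0.96040035 -0.00309253  0.21965861]
 [ 0.89622429 -0.26114409  0.3585886  -0.50872313]
 [-0.34519622  0.09713352  0.93349057 -1.91762626]
 [ 0.          0.          0.          1.        ]]
{'time': 0.1, 'joint_pos': array([-1.37670584e+00,  9.18047799e-02,  1.23178096e+00, -9.25780374e-06,
        1.81978566e+00, -5.66991074e-02]), 'dq': array([ 5.39287677e-04, -1.54525197e-03, -3.23885637e-03,  5.28824353e-07,
       -1.29986840e-03, -6.79149414e-04]), 'joint_torque': array([ 1.63176632e-03, -4.47854233e+01, -4.07571745e+01,  6.98992680e-02,
        2.83808273e-02, -1.06306597e-04]), 'ee_pos': array([ 0.14884849, -0.58098345,  0.22959849]), 'ee_rot': array([-8.86963061e-04,  9.92148119e-01,  1.25065261e-01, -6.55243414e-05]), 'ft_force': array([-0.55948021, -0.02143692,  0.06090459]), 'moment': array([ 0.00909708, -0.01442417, -0.02088679]), 'finger_force': 0.0, 'finger_gap': 0.08777759560792242}
```

View pics/scene0.png

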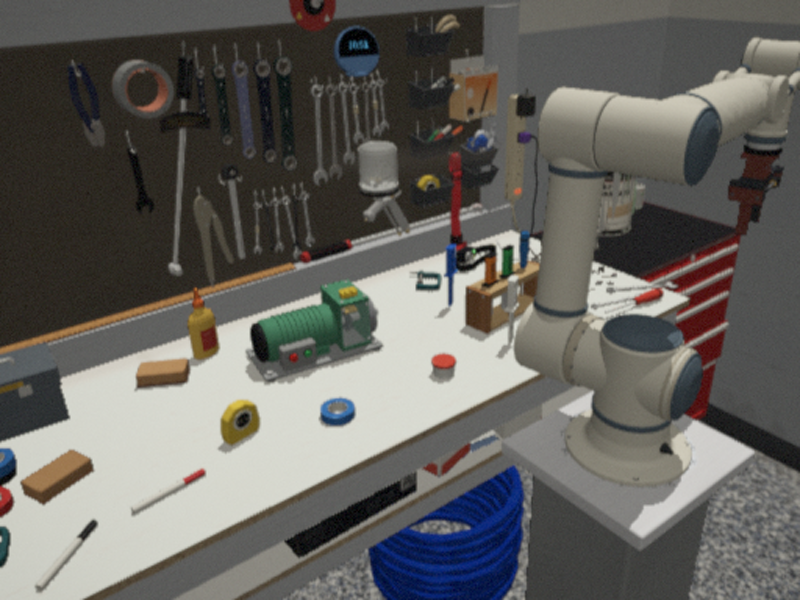

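View pics/top0.png

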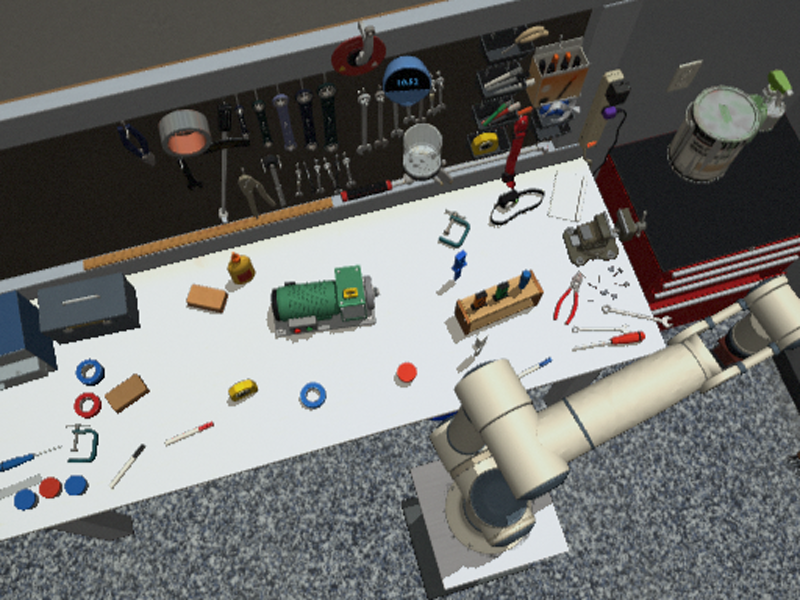

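Upright bar-like things in the scene view are orange (490,270), green (507,260), blue screwdriver (523,250), a free-standing blue bar (450,270) and a white one (513,305). Orange in the rack's end slot matches the lock bar. I'll confirm this in enlarged crops.

Run:
```python
import pickle,cv2,numpy as np
from h import *
s=pickle.load(open("scene.pkl","rb"));t=pickle.load(open("top.pkl","rb"))
c=lambda im,x,y,w,h,k:cv2.resize(im["frame"][y:y+h,x:x+w],None,fx=k,fy=k,interpolation=cv2.INTER_CUBIC)
# top crops: rack (285..350,165..215) spindle (165..250,165..220)
a=c(t,280,165,70,50,8); b=c(t,200,165,50,50,8)
a=np.hstack([c(t,280,165,50,70,8)[:560],c(t,205,160,50,70,8)[:560]]);cv2.imwrite("pics/c1.png",a)
a=np.hstack([c(s,280,145,66,70,6),c(s,195,170,66,70,6)]);cv2.imwrite("pics/c2.png",a)
for n,im in(("s",s),("t",t)):
    P=cloud(im);hsv=cv2.cvtColor(im["frame"],cv2.COLOR_BGR2HSV)
    r=(P[...,2]>.10)&(P[...,2]<.25)&(P[...,0]>.2)&(P[...,0]<.9)&(abs(P[...,1])<.8)&(im["depth"]>0)
    for c_,lo,hi in(("orange",5,18),("yellow",20,35),("green",45,95),("blue",100,125)):
        m=(r&(hsv[...,0]>=lo)&(hsv[...,0]<=hi)&(hsv[...,1]>110)&(hsv[...,2]>50)).astype(np.uint8)
        k,l,st,ce=cv2.connectedComponentsWithStats(m)
        for i in range(1,k):
            if st[i,4]>8:
                q=P[l==i];print(n,c_,st[i].tolist(),ce[i].round(1),np.median(q,0).round(3),q.min(0).round(3),q.max(0).round(3))
```

```text
s orange [329, 120, 5, 5, 18] [330.9 121.9] [ 0.835 -0.561  0.144] [ 0.828 -0.577  0.131] [ 0.841 -0.545  0.153]
s orange [310, 164, 8, 18, 112] [313.7 173.2] [ 0.479 -0.118  0.135] [ 0.472 -0.139  0.102] [ 0.493 -0.105  0.171]
s orange [123, 185, 8, 13, 64] [126.  192.2] [0.774 0.452 0.13 ] [0.762 0.441 0.111] [0.787 0.464 0.157]
s yellow [267, 113, 15, 9, 67] [272.9 116.4] [ 0.876 -0.25   0.224] [ 0.848 -0.293  0.206] [ 0.898 -0.215  0.237]
s yellow [217, 184, 12, 7, 67] [222.3 186.9] [0.593 0.187 0.135] [0.583 0.155 0.126] [0.635 0.208 0.143]
s yellow [122, 197, 13, 7, 49] [127.6 199.8] [0.771 0.452 0.104] [0.762 0.431 0.1  ] [0.78  0.471 0.113]
s green [322, 160, 6, 16, 73] [324.3 167.5] [ 0.487 -0.178  0.138] [ 0.478 -0.193  0.106] [ 0.496 -0.168  0.169]
s green [207, 186, 11, 14, 39] [211.5 192.4] [0.621 0.217 0.115] [0.572 0.21  0.1  ] [0.659 0.225 0.126]
s blue [333, 148, 6, 23, 87] [335.2 157.8] [ 0.495 -0.242  0.158] [ 0.487 -0.258  0.106] [ 0.512 -0.23   0.192]
s blue [286, 157, 6, 17, 86] [288.2 164.8] [ 0.603 -0.103  0.13 ] [ 0.595 -0.128  0.1  ] [ 0.615 -0.096  0.16 ]
t
[... 1331 characters left out ...]
22] [ 0.861 -0.3    0.161] [ 0.899 -0.22   0.246]
t yellow [146, 164, 12, 8, 43] [152.2 168.1] [0.772 0.446 0.105] [0.759 0.426 0.1  ] [0.791 0.475 0.116]
t yellow [220, 184, 9, 7, 52] [223.9 187.1] [0.597 0.188 0.14 ] [0.582 0.169 0.121] [0.608 0.205 0.156]
t green [177, 171, 56, 28, 712] [207.5 186.1] [0.631 0.241 0.112] [0.565 0.146 0.1  ] [0.673 0.375 0.14 ]
t green [317, 185, 6, 6, 15] [318.9 187.1] [ 0.488 -0.176  0.137] [ 0.485 -0.188  0.118] [ 0.497 -0.173  0.168]
t blue [291, 160, 8, 12, 56] [294.  165.7] [ 0.605 -0.109  0.147] [ 0.597 -0.127  0.102] [ 0.619 -0.098  0.165]
t blue [332, 173, 8, 12, 41] [335.5 177.9] [ 0.496 -0.244  0.186] [ 0.49  -0.256  0.109] [ 0.51  -0.234  0.207]
```

View pics/c1.png

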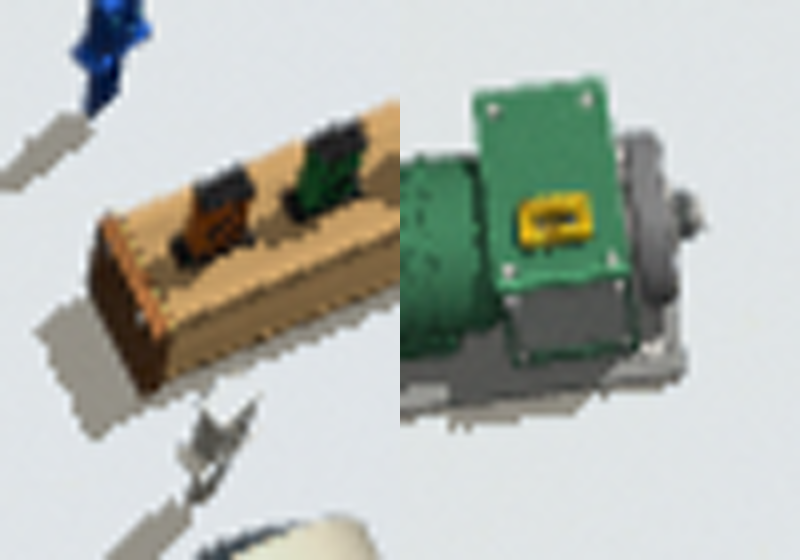

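View pics/c2.png

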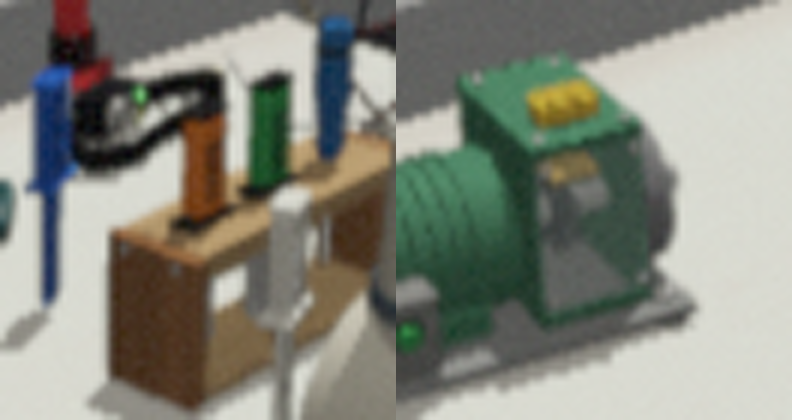

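Orange-gripped bar confirmed: top crop (215,215) and scene crop (205,165), in the rack's +y end slot. Green hangs in the middle slot. The blue and white bars stand free, so they are decoys. The collar is at top crop (555,219), and the brass pad shows through the clear front.

Run:
```python
import pickle
from h import *
for n in("scene","top"):
    im=pickle.load(open(n+".pkl","rb"));P=cloud(im);hsv=cv2.cvtColor(im["frame"],cv2.COLOR_BGR2HSV);H,S,V=np.moveaxis(hsv.astype(int),-1,0)
    box=lambda x0,x1,y0,y1,z0,z1:(P[...,0]>x0)&(P[...,0]<x1)&(P[...,1]>y0)&(P[...,1]<y1)&(P[...,2]>z0)&(P[...,2]<z1)
    def rect(m,t,z=None):
        if z is None:q=P[m][:,:2]
        else:
            v,u=np.nonzero(m);q=np.array([ptz(im,a,b,z)[:2] for a,b in zip(u,v)])
        r=cv2.minAreaRect((q*1000).astype(np.float32));print(n,t,len(q),"rect",np.round(r[0],1),np.round(r[1],1),round(r[2],1),"mean",(q.mean(0)*1000).round(1))
    rect(box(.42,.56,-.31,-.05,.092,.108)&(H<25)&(S>60),"rack",.1)
    rect(box(.5,.72,.12,.25,.122,.134)&(H>45)&(H<95)&(S>60),"housing",.128)
    y=box(.55,.65,.14,.24,.128,.16)&(H>=18)&(H<=35)&(S>110)
    rect(y,"collar",.141); rect(y&box(0,1,0,1,.136,.16),"collar hi",.142)
    o=box(.44,.53,-.16,-.08,.112,.168)&(H>=3)&(H<=18)&(S>110)
    rect(o,"orange")
    cap=box(.44,.53,-.16,-.08,.165,.185); rect(cap,"cap",.174)
    w=box(.34,.47,-.2,-.05,.03,.2);q=P[w];print("white",len(q),q.mean(0).round(3) if len(q) else 0,q.min(0).round(3) if len(q) else 0,q.max(0).round(3) if len(q) else 0)
    g=box(.44,.53,-.2,-.16,.165,.185);rect(g,"greencap",.174)
```

```text
scene rack 337 rect [ 484.1 -176.7] [ 72.3 227.4] 7.0 mean [ 480.1 -161.3]
scene housing 201 rect [611.6 188.4] [ 67.6 116.6] 81.5 mean [612.6 192.8]
scene collar 63 rect [584.2 194. ] [36.4 45.7] 57.8 mean [584.  194.7]
scene collar hi 28 rect [589.7 190.7] [32.5 24.6] 81.2 mean [589.4 189.6]
scene orange 90 rect [ 476.9 -118.6] [25.9 23. ] 55.4 mean [ 479.4 -119.2]
scene cap 25 rect [ 477.2 -117.6] [22.2 33.3] 25.6 mean [ 477.5 -117.4]
white 419 [ 0.422 -0.096  0.091] [ 0.367 -0.199  0.03 ] [ 0.47  -0.072  0.16 ]
scene greencap 23 rect [ 486.8 -178.5] [19.4 33.7] 25.1 mean [ 485.8 -178.4]
top rack 531 rect [ 491.9 -185.1] [ 68.5 220.7] 7.4 mean [ 487.4 -181.1]
top housing 273 rect [618.8 183.8] [ 67.7 108.6] 82.1 mean [620.5 183.7]
top collar 47 rect [595.6 186.4] [31.9 25.6] 75.3 mean [596.  186.3]
top collar hi 35 rect [597.1 185.9] [31.9 21.5] 75.3 mean [597.3 187.3]
top orange 39 rect [ 477.7 -111.3] [23.3 55.4] 28.5 mean [ 479.5 -119.6]
top cap 30 rect [ 484.8 -125. ] [18.2 28.3] 3.3 mean [ 484.9 -124.1]
white 244 [ 0.432 -0.112  0.104] [ 0.37 -0.2   0.03] [ 0.47  -0.075  0.168]
top greencap 29 rect [ 492.7 -185.8] [18.3 26. ] 11.6 mean [ 493. -185.]
```

Run:
```python
import pickle
from h import *
from bench import *
for n,(u0,u1,v0,v1) in {"scene":(315,345,170,225),"top":(295,330,205,232)}.items():
    im=pickle.load(open(n+".pkl","rb"));P=cloud(im)[v0:v1,u0:u1].reshape(-1,3);f=im["frame"][v0:v1,u0:u1].reshape(-1,3).astype(int)
    m=(P[:,2]>.02)&(np.ptp(f,axis=1)<25)&(P[:,0]<.46)&(P[:,1]>-.25)&(P[:,0]>.3)
    for z in np.arange(.02,.2,.02):
        q=P[m&(P[:,2]>=z)&(P[:,2]<z+.02)]
        if len(q):print(n,z.round(2),len(q),np.median(q,0).round(3),q.min(0).round(3),q.max(0).round(3))
for a in(97.3,-82.7):
    h=np.radians(a/2)
    for p in([.484,-.1235,.25],[.484,-.1235,.126]):
        print(a,inverse_kinematics(p,[0,np.cos(h),np.sin(h),0]))
for a in(82,-98):
    h=np.radians(a/2);print(a,inverse_kinematics([.597,.187,.32],[0,np.cos(h),np.sin(h),0]))
```

```text
scene 0.02 20 [ 0.383 -0.091  0.031] [ 0.38  -0.104  0.021] [ 0.387 -0.086  0.04 ]
scene 0.04 15 [ 0.383 -0.092  0.051] [ 0.379 -0.104  0.042] [ 0.388 -0.088  0.06 ]
scene 0.06 11 [ 0.382 -0.091  0.068] [ 0.38  -0.102  0.062] [ 0.387 -0.087  0.075]
scene 0.08 43 [ 0.382 -0.087  0.09 ] [ 0.367 -0.151  0.08 ] [ 0.459 -0.072  0.099]
scene 0.1 31 [ 0.379 -0.087  0.109] [ 0.373 -0.107  0.1  ] [ 0.386 -0.08   0.118]
scene 0.12 40 [ 0.38  -0.089  0.129] [ 0.371 -0.111  0.121] [ 0.389 -0.081  0.14 ]
scene 0.14 42 [ 0.381 -0.091  0.152] [ 0.372 -0.108  0.14 ] [ 0.396 -0.08   0.16 ]
scene 0.16 1 [ 0.387 -0.097  0.16 ] [ 0.387 -0.097  0.16 ] [ 0.387 -0.097  0.16 ]
top 0.02 4 [ 0.383 -0.092  0.03 ] [ 0.381 -0.104  0.02 ] [ 0.387 -0.089  0.035]
top 0.04 3 [ 0.384 -0.097  0.044] [ 0.383 -0.101  0.043] [ 0.385 -0.088  0.05 ]
top 0.08 24 [ 0.383 -0.085  0.091] [ 0.373 -0.117  0.086] [ 0.393 -0.075  0.099]
top 0.1 9 [ 0.378 -0.088  0.11 ] [ 0.37  -0.108  0.103] [ 0.386 -0.078  0.116]
top 0.12 11 [ 0.382 -0.09   0.129] [ 0.376 -0.109  0.12 ] [ 0.389 -0.083  0.138]
top 0.14 22 [ 0.384 -0.094  0.154] [ 0.375 -0.108  0.142] [ 0.4   -0.082  0.16 ]
top 0.16 17 [ 0.388 -0.099  0.163] [ 0.379 -0.111  0.161] [ 0.398 -0.082  0.168]
97.3 [-3.17953819e-01 -1.73985683e-01  1.45421564e+00 -4.44089210e-16
  1.86136270e+00 -4.45362855e-01]
97.3 [-3.17953819e-01 -1.77143043e-01  1.67621164e+00 -4.44089210e-16
  1.64252406e+00 -4.45362855e-01]
-82.7 None
-82.7 None
82 [ 2.49177929e-01  2.03203893e-01  9.47675535e-01 -4.44089210e-16
  1.99071323e+00  3.88804269e-01]
-98 None
```

Run:
```python
from bench import *; import numpy as np, pickle,cv2
h=np.radians(97.3/2);q=[0,np.cos(h),np.sin(h),0]
move_to([.484,-.1235,.28],q); move_l([.484,-.1235,.126],.1); close()
s=state();print(s["time"],s["finger_gap"],s["finger_force"],s["ft_force"],s["ee_pos"])
move_l([.484,-.1235,.32],.1); s=state();print(s["time"],s["finger_gap"],s["ft_force"],s["moment"],s["ee_pos"])
h=np.radians(82/2);q=[0,np.cos(h),np.sin(h),0]
move_to([.597,.187,.32],q); move_l([.597,.187,.276],.1)
s=state();print(s["time"],s["finger_gap"],s["ft_force"],s["ee_pos"])
for n in("scene","top"):
    im=get_image(n);pickle.dump(im,open(n+"1.pkl","wb"))
s=pickle.load(open("scene1.pkl","rb"))["frame"][110:220,170:270];t=pickle.load(open("top1.pkl","rb"))["frame"][110:220,180:280]
cv2.imwrite("pics/d.png",np.hstack([cv2.resize(i,(400,440),interpolation=cv2.INTER_CUBIC) for i in(s,t)]))
```

```text
4.9333 0.016586625176526214 30.001049302518368 [ 1.27932699  0.48981088 -0.0196768 ] [ 0.4842263  -0.12346948  0.12616347]
7.025 0.016542579064449676 [ 0.19236687 -1.11528312 -1.473063  ] [ 0.00266046 -0.00058104 -0.00770148] [ 0.48389971 -0.12345515  0.31941521]
8.8667 0.016727137772998186 [ 0.33360199  0.36838869 -1.52324935] [0.59705203 0.18638249 0.27663599]
```

View pics/d.png

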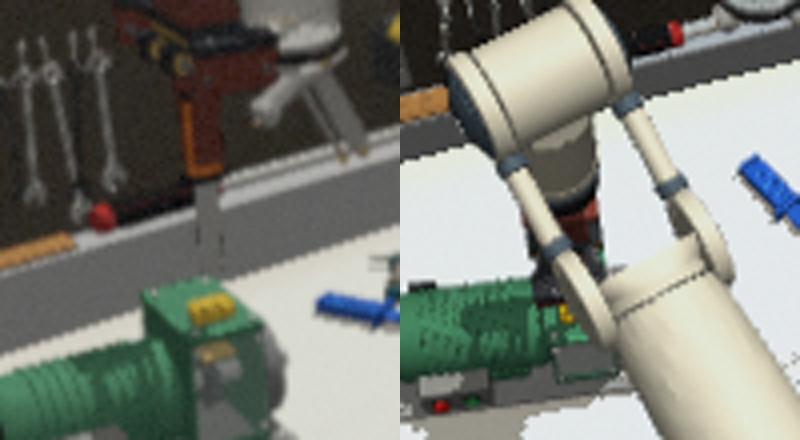

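The bar is held above the window. However, a blue object, apparently lying down, now appears right of the spindle (scene ≈(258,186)), where the blue bar used to stand. I'll check this before going on.

Run:
```python
import pickle
from h import *
for n in("scene","top"):
  for k in("","1"):
    im=pickle.load(open(n+k+".pkl","rb"));P=cloud(im);H,S,V=np.moveaxis(cv2.cvtColor(im["frame"],cv2.COLOR_BGR2HSV).astype(int),-1,0)
    m=(H>100)&(H<128)&(S>130)&(P[...,2]>.002)&(P[...,2]<.25)&(P[...,0]>.25)&(P[...,0]<.85)&(P[...,1]>-.3)&(P[...,1]<.3)
    c,l,st,ce=cv2.connectedComponentsWithStats(m.astype(np.uint8))
    for i in range(1,c):
        if st[i,4]>15: q=P[l==i];print(n,k,st[i].tolist(),q.min(0).round(3),q.max(0).round(3))
a=pickle.load(open("scene1.pkl","rb"))["frame"][110:260,170:370];
cv2.imwrite("pics/e.png",cv2.resize(a,(800,600),interpolation=cv2.INTER_CUBIC))
```

```text
scene  [333, 148, 6, 23, 78] [ 0.487 -0.258  0.106] [ 0.512 -0.23   0.192]
scene  [286, 157, 7, 37, 111] [ 0.591 -0.264  0.003] [ 0.764 -0.096  0.16 ]
scene 1 [333, 148, 6, 23, 78] [ 0.487 -0.259  0.107] [ 0.51  -0.232  0.191]
scene 1 [250, 183, 35, 10, 110] [ 0.62  -0.107  0.004] [ 0.76  -0.03   0.021]
top  [290, 160, 9, 19, 84] [ 0.593 -0.134  0.008] [ 0.619 -0.097  0.165]
top  [333, 173, 7, 12, 46] [ 0.49  -0.256  0.115] [ 0.51  -0.236  0.207]
top 1 [265, 149, 27, 27, 179] [ 0.622 -0.112  0.002] [ 0.77  -0.034  0.031]
top 1 [332, 173, 8, 12, 47] [ 0.49  -0.258  0.111] [ 0.51  -0.237  0.204]
```

View pics/e.png

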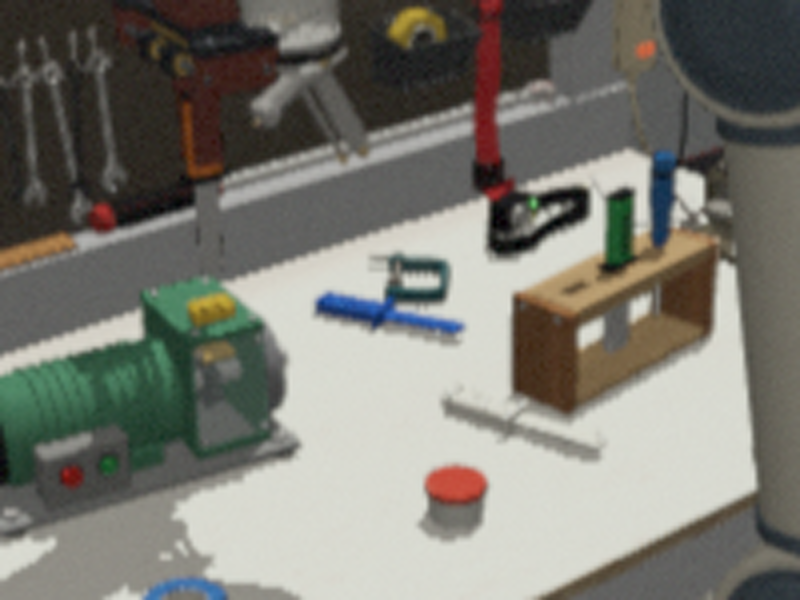

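Both free-standing decoys (blue and white) have fallen over on the bench. The arm stayed clear of them by about 30 mm, and they don't block the job. Next: a guarded descent into the window.

```bash
cat >> h.py <<'E'
def guarded(b,x,y,z0,z1,dz,lim,speed=.03,f0=None):
    f0=b.state()["ft_force"] if f0 is None else f0; z=z0
    while True:
        b.move_l([x,y,z],speed); s=b.state(); f=s["ft_force"]-f0
        print(round(s["time"],2),round(z,4),f.round(1),s["ee_pos"].round(4),round(s["finger_gap"],4))
        if np.linalg.norm(f)>lim: return False,z
        if z<=z1+1e-6: return True,z
        z=max(z-dz,z1)
E
python3 - <<'E'
import bench
from h import *
bench.move_l([.597,.187,.258],.1);bench.hold(.2)
print(guarded(bench,.597,.187,.254,.236,.002,5,f0=np.array([.33,.37,-1.52])))
E
```

```text
9.78 0.254 [ 0.8 -0.5 -0.5] [0.5969 0.187  0.2536] 0.0161
10.03 0.252 [-0.5 -1.3 -0.9] [0.5969 0.187  0.2518] 0.0167
10.28 0.25 [-0.6 -0.9 -0.8] [0.5969 0.187  0.2498] 0.0169
10.53 0.248 [-0.2 -0.9  0.1] [0.5969 0.187  0.2478] 0.0167
10.78 0.246 [ 0.3  0.2 -1.3] [0.5969 0.187  0.2458] 0.0166
11.03 0.244 [-0.3 -0.2  1. ] [0.597 0.187 0.244] 0.0167
11.28 0.242 [-0.7 -0.1 -0.6] [0.597  0.1872 0.2419] 0.0166
11.53 0.24 [ 0.3 -0.1 -0.4] [0.5969 0.187  0.2396] 0.0165
11.78 0.238 [ 0.3 -0.6 -1. ] [0.5969 0.187  0.2377] 0.0165
12.03 0.236 [ 0.5  1.1 -1.1] [0.5969 0.187  0.2357] 0.0165
(True, 0.236)
```

The tip is about 17 mm below the mouth with no contact, so it is in the window. Next I press the pawl.

Run:
```python
import bench
from h import *
f0=np.array([.33,.37,-1.52])
ok,z=guarded(bench,.597,.187,.230,.214,.008,8,f0=f0)
if ok: print(guarded(bench,.597,.187,.212,.2,.0015,24,f0=f0))
im=bench.get_image("scene")["frame"][150:225,190:290]
cv2.imwrite("pics/f.png",cv2.resize(im,(800,600),interpolation=cv2.INTER_CUBIC))
```

```text
12.38 0.23 [ 0.1 -1.2 -1.2] [0.5968 0.187  0.2294] 0.0168
12.8 0.222 [-0.7  0.8 -1.8] [0.5968 0.187  0.2215] 0.0163
13.22 0.214 [-0.3  0.7 -1.1] [0.5968 0.187  0.2135] 0.0167
13.47 0.212 [-0.2  0.8 -1.7] [0.597  0.187  0.2119] 0.0167
13.72 0.2105 [0.1 0.6 1.8] [0.5971 0.187  0.2111] 0.0165
13.97 0.209 [-0.9  0.5  5.7] [0.5972 0.1871 0.2099] 0.0164
14.22 0.2075 [-0.3  0.2  6.8] [0.5972 0.1871 0.2081] 0.017
14.47 0.206 [0.1 0.8 7.2] [0.5972 0.1871 0.2067] 0.0167
14.72 0.2045 [-0.9 -0.   6.9] [0.5972 0.1871 0.2054] 0.0166
14.97 0.203 [-0.2  0.3  8.2] [0.5973 0.1871 0.2042] 0.0166
15.22 0.2015 [-0.7  1.4  9.8] [0.5974 0.1872 0.203 ] 0.0169
15.47 0.2 [-1.1  0.9 10.2] [0.5975 0.1872 0.2018] 0.0167
(True, 0.2)
```

View pics/f.png

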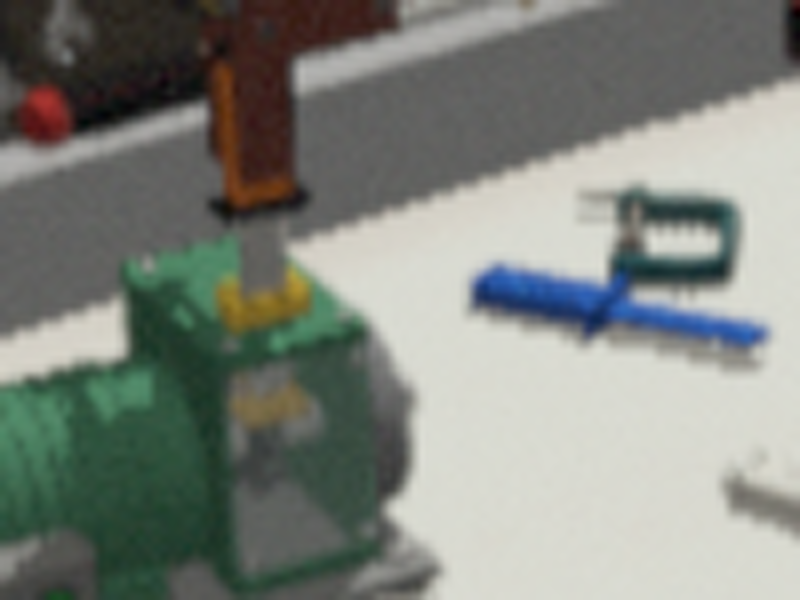

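The blade is through the collar, with the tip on the pad at crop (270,400) and pressed about 9.5 mm. I continue until the force rises sharply at the stop.

Run:
```python
import bench
from h import *
f0=np.array([.33,.37,-1.52])
print(guarded(bench,.597,.187,.199,.195,.001,19,f0=f0)); bench.hold(.5); s=bench.state();print(s["ft_force"]-f0,s["ee_pos"])
```

```text
15.77 0.199 [-0.   0.8 11. ] [0.5976 0.1872 0.2011] 0.0166
16.02 0.198 [-1.1  0.7 10.8] [0.5976 0.1872 0.2004] 0.0168
16.27 0.197 [-1.3  0.7 12.7] [0.5978 0.1872 0.2   ] 0.0166
16.52 0.196 [-1.1 -0.2 15. ] [0.5979 0.1873 0.1998] 0.0167
16.77 0.195 [-2.   0.6 18.1] [0.5981 0.1874 0.1997] 0.0169
(True, 0.195)
[-1.21429012  0.16958591 18.42776968] [0.59812007 0.187324   0.19966771]
```

The travel stalls at z = 0.1997, about 11 mm below first contact. The force climbs past the 12 N full-press level to a steady 18 N, so the pawl is at its stop and the grip isn't slipping.

```bash
python3 -c "
from bench import *
hold(.5);s=state();print(s['time'],s['ft_force'],s['ee_pos'],s['finger_gap']);print(job_done())"
```

```text
17.7667 [-1.00370083  0.7876204  16.55026399] [0.59813231 0.18733544 0.19971088] 0.01636515183605248
the job is handed in; nothing more can be done
None
```

I handed the job in at 17.8 s with the lock bar still gripped, its blade through the window and the pawl held at its stop with about 18 N; the green bar stayed in its slot, but the free-standing blue and white decoy bars toppled onto the bench during my moves for a reason I didn't establish, and I left them lying there.

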